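# Close up the sample tub

## Task

Take the little bottle off the tub's loose lid and stand it upright in the steel tray. Slide the lid over the tub's mouth and press it down until it is fully seated and level all round, then swing the steel hold-down arm over it as far as it goes. Leave the other things where they stand, and do not knock the bottle over.

Things in the scene. Friction and masses are not known exactly. Their poses are not given: they have to be found in the camera images.
- stand: White base plate fixed to the bench (135 x 200 x 12 mm, from y = -75 to +125 mm on its own axes) carrying a round grey tub: outer diameter 103 mm at the rim, wall 4 mm, rim 85 mm above the bench. Origin on the bench under the tub's axis, z up. The arm's steel pivot post stands at own y = +85 mm. Four sprung nubs inside the rim grip the lid: it takes some 5 to 20 N to press home.
- tub_mouth (a point): Centre of the tub's 95 mm wide mouth, level with the top of the rim; axes as the stand. Centred, the lid drops in and hangs on the nubs, often tilted by up to 0.12 rad, its origin some 4 to 8 mm below this point; press its high side down. Fully seated, its disc lies on the rim and its origin is 11 mm below this point.
- lid: Grey plastic lid, 60 g: disc 116 mm in diameter, 6 mm thick, flat on top, over a tapered plug 11 mm deep (87 mm across at its bottom, 92 mm at its top). Origin at the centre of the plug's underside, z up; disc underside 11 mm, top 17 mm above it. It starts flat on the rim, 29 to 44 mm off centre, towards the side away from the arm's post.
- vial: Little amber glass bottle, 34 mm in diameter, 70 mm tall with its cap, 80 g, standing on the lid at the start. Origin at the centre of its underside, z up.
- tray: Low steel spill tray fixed to the bench, 190 mm (own x) by 130 mm (own y), walls 16 mm high and 4 mm thick, floor 4 to 5 mm thick. Origin at the centre of its underside. The jar stands in its +x half; the -x half is free.
- hold_arm (a joint): Angle q of the hold-down arm about its post: 0 = at its stop, over the middle of the lid; grows as it swings away over the stand's -x side, to 2.1 rad. Stays where left. The pin is at x = -85 sin q, y = 85 - 85 cos q mm on the stand's axes. Steel bar 18 mm wide, reaching 105 mm from the post, from 94 to 104 mm above the bench: clears a seated lid by 3 mm, is blocked by an unseated one.
- hold_pin (a point): Foot of the upright black pin (12 mm in diameter, 28 mm tall, rising from here) on top of the hold-down arm, 104 mm above the bench; push the arm by it.
- jar: Glass jar, 44 mm in diameter, 58 mm tall, standing in the tray; leave it. Origin at its underside.
- beaker: Glass beaker, 70 mm across, 85 mm tall, on the bench; leave it. Origin at its underside.
- weight: Brass weight with a small neck, 40 mm in diameter, 46 mm tall; leave it. Origin at its underside.
- dish: Shallow glass dish, 84 mm across, 18 mm high; leave it. Origin at its underside.
- wash_bottle: White plastic bottle, 60 mm in diameter, 120 mm tall; leave it. Origin at its underside.
- mouse: Black computer mouse, 100 x 60 x 32 mm; leave it. Origin at its underside.

How it is judged:
By the outcome, as a careful person would: the job done as asked, in the order asked, and still so for the second after the job is handed in, with the robot touching nothing.
It also fails if it takes over 72 s, if anything falls off the work surface, if the arm or the gripper's body presses on something with over 40 N, if the wrist force passes 120 N, or if a joint passes its speed limit or range.

## Robot

A 7-joint arm with a two-finger parallel gripper is mounted at the origin on the work surface. World frame = base frame: x ahead of the robot, y to its left, z up, the work surface at z = 0. Lengths are in m, angles in rad, forces in N, time in s.
With the tool pointing down it reaches from about 0.4 to 0.925 m from the base axis. Payload 5.6 kg.
Tool frame: the origin (TCP) lies at the very end of the fingers, on their centre line; the grasp point (between the pads) lies 19 mm behind it (env.hold_point_z is the distance from the TCP to the grasp point, in m); z points along the fingers, y is the line along which they close (so a half turn about z gives the same grasp; the last joint's range is limited). The gripper opens to 85 mm and grips with 20 to 120 N. Pads are 22 mm wide; open, the fingers measure 114 mm over their backs; the gripper's body (76 mm by 85 mm) begins 54 mm behind the grasp point. The pads swing forward as they close: fully open they stand 13 mm farther back than shut.
Start: joints at [-1.389, 0.468, -0.012, 1.603, 0.006, 1.071, -0.056], TCP at [0.145, 0.634, 0.231] pointing down, gripper open.
Joint ranges: [-2.53, 2.53], [-0.31, 2.02], [-1.57, 1.55], [0.28, 2.44], [-1.29, 4.43], [0.15, 1.84], [-2.92, 2.92]. Speed limits (rad/s): [2.57, 2.57, 3.14, 3.14, 3.14, 3.14, 3.14].

## Interface

Orientations are given as a unit quaternion [x, y, z, w].
In Python, from workcell import env gives the robot as it stands. Calls block until the motion is done:
- env.move_pose(position, orientation): joint-space move of the TCP to a pose.
- env.servo_line(position, attitude=None, velocity=0.15, contact_N=None): straight line of the TCP; attitude=None keeps the orientation; velocity is the mean speed in m/s. With contact_N (N) it stops when the force on the tool has changed by that much, and returns True; else False.
- env.movej(angles): joint-space move.
- env.grip(opening, newtons=None): finger opening in m; newtons is the grip in N (None keeps the last); returns when the fingers have stopped.
- env.pause(seconds).
- env.inverse_kinematics(position, orientation): joint angles nearest the present ones, or None.
- env.snapshot(name): name is "side" or "top" or "wrist"; returns the picture (480x640x3 uint8, red, green, blue); there is no depth.
- env.get_calibration(name): a dict with "fx", "fy", "cx", "cy" (pixels), "R" (3x3) and "t" (3): a world point X has camera coordinates R X + t; the wrist camera has in their place "tool_from_camera" (4x4, takes a point from camera to tool coordinates, whose origin is the TCP and whose axes are the flange's). Camera axes: x right, y down, z forward; pixel columns grow to the right and rows downward; lengths in m; the calibration is good to about 2 mm. The wrist camera is an equidistant fisheye: a pixel r from the principal point sees the ray r / f radians off the axis. A picture is of the moment at which its call begins: read the wrist's pose just before it. get_calibration takes no time and is no camera call.
A pose or a line that the arm cannot do raises env.PlanningError and nothing moves.
- env.hand_in(): hands the job in; it is judged then, once.
Readings, each from a call of its own:
- env.get_clock(): time.
- env.get_joints(): joint angles.
- env.get_qvel(): joint speeds.
- env.get_tau(): joint torques, N m.
- env.get_eef_pos(): TCP position.
- env.get_tcp_rot(): TCP orientation.
- env.get_contact_force(): force on the tool from outside, world axes, zero at the start.
- env.get_ft_torque(): the same for the moment, N m.
- env.get_finger_gap(): finger opening in m.
- env.get_finger_force(): force on a finger pad.
Only numpy, scipy, OpenCV 4.12 (cv2) and the standard library are available. Lean on these libraries where they do the work, as an engineer would, in place of code of your own. Each camera call takes 0.05 s, during which the arm holds its last target. There are 200 camera calls.

## Working session

There is one attempt and no reset: what is moved stays moved. The work goes in short steps, each a Python script; the robot and the scene stay as the last script left them, time stands still between calls to the robot, and variables do not carry over. Pictures are saved under pics/ and viewed, at most 10 in all, crops included, and the job is handed in when it is done.

```bash
mkdir -p pics; ls; python3 - <<'E'
from workcell import env
import cv2,numpy as np
for n in ("side","top"):
    cv2.imwrite(f"pics/{n}0.png",env.snapshot(n)[:,:,::-1])
    c=env.get_calibration(n);print(n,{k:np.round(v,3).tolist() for k,v in c.items()})
c=env.get_calibration("wrist");print({k:np.round(v,4).tolist() for k,v in c.items()})
print(env.hold_point_z,env.get_clock(),env.get_tcp_rot())
E
```

```text
pics
side {'fx': 616.852, 'fy': 616.852, 'cx': 330.789, 'cy': 239.982, 'R': [[0.83, -0.558, 0.014], [-0.266, -0.417, -0.869], [0.491, 0.717, -0.494]], 't': [-0.509, 0.228, 1.121]}
top {'fx': 551.555, 'fy': 551.555, 'cx': 313.242, 'cy': 242.933, 'R': [[0.105, -0.994, 0.004], [-0.974, -0.104, -0.199], [0.198, 0.017, -0.98]], 't': [-0.074, 0.597, 1.365]}
{'fx': 371.6483, 'fy': 371.6483, 'cx': 317.6809, 'cy': 244.9142, 'tool_from_camera': [[-0.0003, -0.9599, -0.2804, 0.0714], [1.0, -0.0001, -0.0008, 0.0009], [0.0008, -0.2804, 0.9599, -0.1416], [0.0, 0.0, 0.0, 1.0]]}
0.0187 0.1 [ 1.12224050e-01  9.93682614e-01 -7.90726139e-04 -1.69320228e-05]
```

View pics/top0.png

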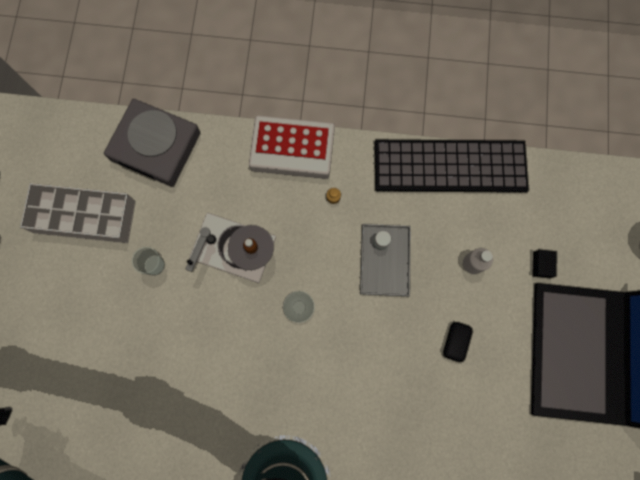

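View pics/side0.png

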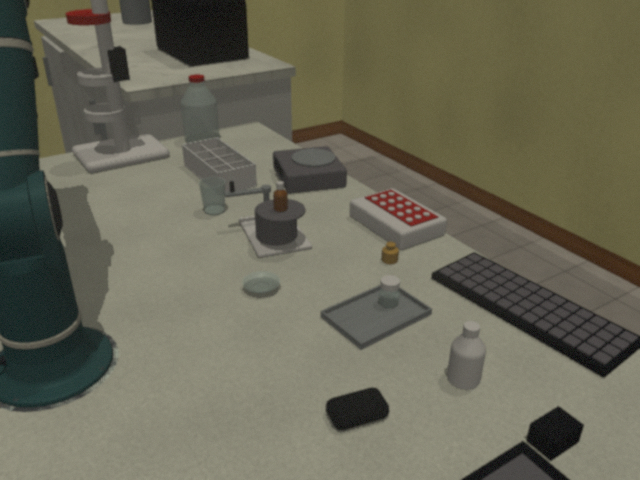

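The top view shows the lid at about (250,246), the vial at (249,243), the hold-down arm from its post near (210,238) to (190,265), and the tray corners near (361,225), (410,227), (409,296), (360,294). The jar is at (383,240), so the tray's near half is free. Next I'll zoom in on the stand from the top and side views.

```bash
cat > h.py <<'E'
from workcell import env
import cv2,numpy as np
from scipy.spatial.transform import Rotation as Rot
def cast(n,uv,z):
    """fixed-camera pixel -> world point on plane z"""
    c=env.get_calibration(n);R=np.array(c["R"]);t=np.array(c["t"])
    d=R.T@np.array([(uv[0]-c["cx"])/c["fx"],(uv[1]-c["cy"])/c["fy"],1]);o=-R.T@t
    return o+d*(z-o[2])/d[2]
def castw(T,uv,z):
    """wrist pixel -> world point on plane z; T=(pos,quat) of TCP"""
    c=env.get_calibration("wrist");M=np.array(c["tool_from_camera"])
    p=np.array([(uv[0]-c["cx"])/c["fx"],(uv[1]-c["cy"])/c["fy"]]);th=np.linalg.norm(p)
    d=np.r_[p/max(th,1e-9)*np.sin(th),np.cos(th)]
    R=Rot.from_quat(T[1]).as_matrix();o=T[0]+R@M[:3,3];d=R@M[:3,:3]@d
    return o+d*(z-o[2])/d[2]
def wsnap(name):
    T=(np.array(env.get_eef_pos()),np.array(env.get_tcp_rot()));im=env.snapshot("wrist")[:,:,::-1].copy()
    cv2.imwrite(f"pics/{name}.png",im);np.savez(f"pics/{name}.npz",p=T[0],q=T[1]);return T,im
def down(yaw):
    """tool down, tool x axis at angle yaw in world"""
    return (Rot.from_euler('z',yaw)*Rot.from_euler('x',np.pi)).as_quat()
E
python3 - <<'E'
from h import *
a=cv2.imread("pics/top0.png")[200:300,170:303];b=cv2.imread("pics/side0.png")[170:270,220:353]
cv2.imwrite("pics/crop0.png",np.vstack([cv2.resize(i,None,fx=3,fy=3,interpolation=2) for i in (a,b)])) 
for n,uv,z in [("lid",(250,246),.102),("vialcap",(248,241),.172),("trayA",(361,225),.016),("B",(410,227),.016),("C",(409,296),.016),("D",(360,294),.016),("post",(209,238),.11),("armend",(189,265),.1)]:
    print(n,np.round(cast("top",uv,z),3))
print(Rot.from_quat(env.get_tcp_rot()).as_matrix().round(2).tolist())
E
```

```text
lid [0.568 0.145 0.102]
vialcap [0.567 0.142 0.172]
trayA [ 0.673 -0.132  0.016]
B [ 0.681 -0.263  0.016]
C [ 0.496 -0.274  0.016]
D [ 0.488 -0.146  0.016]
post [0.576 0.249 0.11 ]
armend [0.505 0.29  0.1  ]
[[-0.97, 0.22, -0.0], [0.22, 0.97, -0.0], [-0.0, -0.0, -1.0]]
```

View pics/crop0.png

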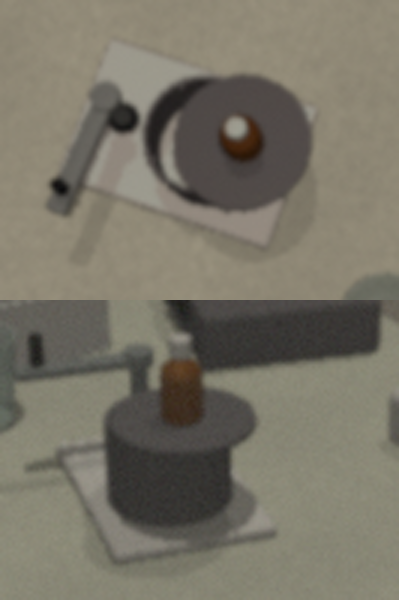

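The crops show the post top at about top-view pixel (205,232) and the pin at (190,262), so the arm is swung fully away. The vial stands roughly mid-lid. I'll move the wrist camera over the stand for a close look.

```bash
python3 - <<'E'
from h import *
env.move_pose([.53,.17,.34],down(3.0))
T,im=wsnap("w1"); print(T,env.get_joints(),env.get_clock())
E
```

```text
(array([0.52962192, 0.17123479, 0.33970018]), array([ 6.97630826e-02,  9.97563551e-01,  3.72376138e-05, -2.68530732e-04])) [-0.68115906  0.21307942  0.36682389  1.72315405 -0.0809717   1.22071731
  1.13710898] 2.3417
```

View pics/w1.png

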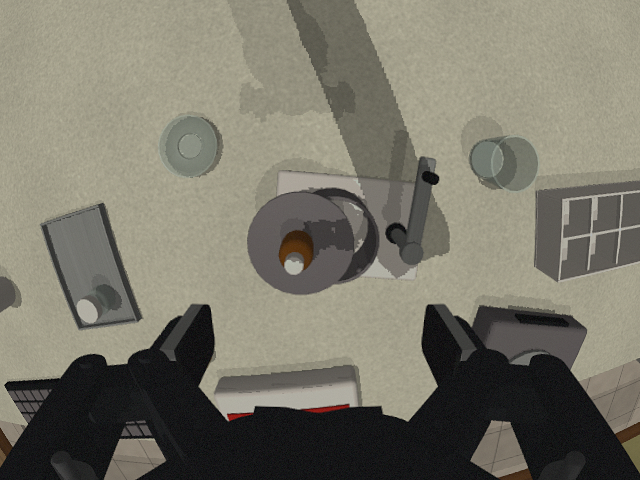

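The wrist view shows the lid disc centred near (300,242), the vial cap at (294,263), the post top at (412,252), the pin near (430,178) and the tub mouth's crescent on the right. I'll fit these with masks and cast them to positions.

```bash
python3 - <<'E'
from h import *
d=np.load("pics/w1.npz");T=(d["p"],d["q"]);im=cv2.imread("pics/w1.png")
hsv=cv2.cvtColor(im,cv2.COLOR_BGR2HSV);roi=np.zeros(im.shape[:2],np.uint8);roi[160:310,230:395]=1
am=((hsv[...,0]<18)&(hsv[...,1]>140)&(roi>0)).astype(np.uint8)
ys,xs=np.nonzero(am);print("amber",xs.min(),xs.max(),ys.min(),ys.max())
cap=((hsv[...,1]<60)&(hsv[...,2]>140)&(roi>0)).astype(np.uint8);cap[:, :275]=0;cap[:,315:]=0;cap[:245]=0;cap[280:]=0
ys,xs=np.nonzero(cap);c=(xs.mean(),ys.mean());print("cap",c,len(xs),castw(T,c,.172).round(4))
print("lid manual",castw(T,(300.5,242.5),.102).round(4), [np.linalg.norm(castw(T,a,.102)-castw(T,b,.102)).round(4) for a,b in [((247,242),(354,242)),((300,191),(300,294))]])
for n,uv,z in [("corner1",(279,170),.012),("corner2",(415,279),.012),("post",(412,252),.11),("pintop",(432,179),.132),("tray",(103,204),.016),("tray",(43,224),.016),("tray",(80,328),.016),("tray",(141,320),.016),("jar",(87,310),.06)]: print(n,castw(T,uv,z).round(4))
cv2.imwrite("pics/w1c.png",cv2.resize(im[150:310,230:450],None,fx=3.6,fy=3.6,interpolation=2))
E
```

```text
amber 279 312 231 269
cap (np.float64(293.2132701421801), np.float64(266.90521327014216)) 211 [0.5655 0.145  0.172 ]
lid manual [0.5634 0.1486 0.102 ] [np.float64(0.1146), np.float64(0.1147)]
corner1 [0.4902 0.128  0.012 ]
corner2 [0.6622 0.2895 0.012 ]
post [0.5882 0.2655 0.11  ]
pintop [0.5095 0.2866 0.132 ]
tray [ 0.4905 -0.1322  0.016 ]
tray [ 0.4989 -0.2621  0.016 ]
tray [ 0.6817 -0.2528  0.016 ]
tray [ 0.6745 -0.1223  0.016 ]
jar [ 0.632 -0.184  0.06 ]
```

View pics/w1c.png

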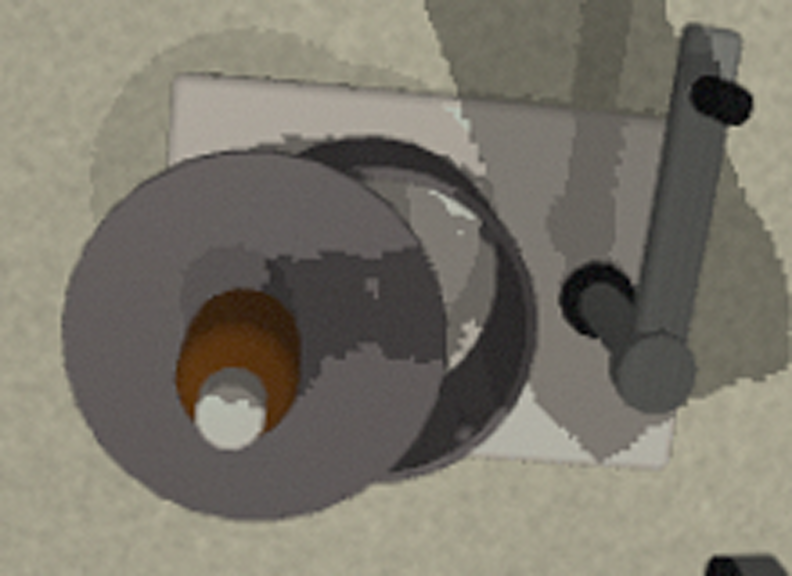

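```bash
python3 - <<'E'
from h import *
from scipy.optimize import least_squares
d=np.load("pics/w1.npz");T=(d["p"],d["q"])
f=lambda u,v,z:castw(T,(230+u/3.6,150+v/3.6),z)
P=np.array([f(u,v,.085)[:2] for u,v in [(520,243),(537,320),(525,390),(492,440),(440,472),(395,483)]])
for r in (.0515,None):
    s=least_squares(lambda p:np.hypot(*(P-p[:2]).T)-(r or p[2]),[.57,.18,.05]);print("tub",s.x.round(4),abs(s.fun).max().round(4))
print("post foot",f(597,298,.012).round(4),"post top",[f(653,372,z).round(4) for z in (.105,.11,.12)])
print("armbar end",f(712,35,.104).round(4),"pin foot",f(706,98,.104).round(4),"pin top",f(737,104,.132).round(4))
L=np.array([f(u,v,.102)[:2] for u,v in [(62,330),(120,200),(255,151),(380,195),(446,330),(400,460),(255,521),(120,450)]])
print("lid",least_squares(lambda p:np.hypot(*(L-p[:2]).T)-p[2],[.56,.15,.058]).x.round(4))
for z in (.11,.12): print("vial body",f(243,350,z).round(4))
print(env.inverse_kinematics([.566,.145,.115],down(3.0)),env.inverse_kinematics([.538,-.205,.03],down(3.1)))
E
```

```text
tub [0.5725 0.1842 0.05  ] 0.001
tub [0.5724 0.1839 0.0517] 0.001
post foot [0.5924 0.2673 0.012 ] post top [array([0.5913, 0.2658, 0.105 ]), array([0.5896, 0.2647, 0.11  ]), array([0.5861, 0.2625, 0.12  ])]
armbar end [0.4928 0.2923 0.104 ] pin foot [0.5109 0.2887 0.104 ] pin top [0.5096 0.2895 0.132 ]
lid [0.5659 0.1488 0.0569]
vial body [0.5659 0.1454 0.11  ]
vial body [0.563  0.1464 0.12  ]
[-0.5664151   0.51250058  0.33501214  1.87539    -0.22872872  0.79097215
  1.3196251 ] [-0.07486514  0.67004318  0.50018453  1.93355568 -0.50448881  0.66387429
  2.26927158]
```

The two views agree: tub axis (0.5724,0.184), post (0.591,0.266), lid (0.565,0.1487), which is 36 mm off centre, and vial (0.566,0.145). I'll pick up the vial now.

```bash
python3 - <<'E'
from h import *
q=down(3.0)
env.move_pose([.5657,.145,.22],q)
print("hit",env.servo_line([.5657,.145,.114],velocity=.1,contact_N=6),env.get_eef_pos())
env.grip(.0,30)
print("gap",env.get_finger_gap(),env.get_finger_force(),env.get_contact_force())
env.servo_line([.5657,.145,.24],velocity=.08)
print("gap",env.get_finger_gap(),env.get_contact_force())
env.move_pose([.54,-.203,.24],down(3.1))
T,im=wsnap("w2"); print(env.get_finger_gap(),env.get_clock())
E
```

```text
hit False [0.56626102 0.14509505 0.11469879]
gap 0.033236215934732936 29.73158100969158 [-1.58089479 -0.44493071  3.44194249]
gap 0.03328835905466592 [ 0.26882762  0.16520069 -0.57698201]
0.033118065319341576 7.7417
```

View pics/w2.png

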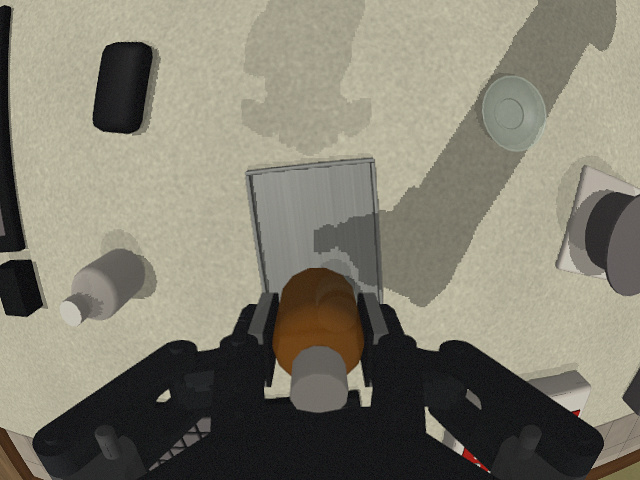

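The vial is held upright, and the tray's near corners are at (248,172) and (374,159). I'll cast those and then place the vial.

```bash
python3 - <<'E'
from h import *
d=np.load("pics/w2.npz");T=(d["p"],d["q"])
a=castw(T,(248,172),.016)[:2];b=castw(T,(374,159),.016)[:2]
print(a,b,np.linalg.norm(a-b));u=(b-a)/np.linalg.norm(b-a);x=np.array([u[1],-u[0]])
c=(a+b)/2+.095*x; tgt=c-.043*x;print("centre",c,"yaw",np.arctan2(x[1],x[0]),"target",tgt)
assert abs(np.linalg.norm(a-b)-.13)<.008 and np.linalg.norm(c-[.585,-.199])<.015
Q=down(3.1)
env.servo_line([*tgt,.08],velocity=.15)
h=env.servo_line([*tgt,.010],velocity=.03,contact_N=4)
print("contact",h,env.get_eef_pos(),env.get_contact_force())
E
```

```text
[ 0.49802639 -0.26801123] [ 0.49032521 -0.14312503] 0.12512342596173692
centre [ 0.58899569 -0.19972101] yaw 0.061587552099618775 target [ 0.54607721 -0.2023676 ]
contact True [ 0.54611293 -0.20234643  0.01633777] [-0.37415776  0.1502137   5.04688918]
```

```bash
python3 - <<'E'
from h import *
p=np.array(env.get_eef_pos())
env.grip(.06)
env.servo_line([p[0],p[1],.11],velocity=.08)
env.servo_line([p[0]-.03,p[1]-0.0,.26],velocity=.25)
# lid push set-up: tool x opposite to push direction
tub=np.array([.5724,.184]);lid=np.array([.5655,.1487]);u=(tub-lid)/np.linalg.norm(tub-lid)
yaw=np.arctan2(-u[1],-u[0]);print("u",u,yaw)
s=lid-.10*u
for y in (yaw,yaw+np.pi):
    for pos in ([*s,.2],[*s,.084],[*(tub-.06*u),.084],[*tub,.1]): 
        j=env.inverse_kinematics(pos,down(y));print(round(y,2),None if j is None else np.round(j,2))
T,im=wsnap("w3");print(env.get_clock())
a=env.snapshot("top")[:,:,::-1];cv2.imwrite("pics/top1.png",a)
cv2.imwrite("pics/c3.png",np.hstack([cv2.resize(im,None,fx=.62,fy=.62),cv2.resize(a[200:320,170:290+10],(390,298))]))
E
```

```text
u [0.19183697 0.98142681] -1.7638298641471615
-1.76 [-0.29  0.33  0.17  1.89 -0.07  0.92  2.86]
-1.76 [-0.26  0.5   0.13  1.97 -0.1   0.68  2.88]
-1.76 [-0.37  0.53  0.12  1.9  -0.1   0.71  2.75]
-1.76 [-0.45  0.54  0.11  1.83 -0.09  0.77  2.65]
1.38 [-0.73  0.39  0.73  1.92 -0.32  0.95 -0.05]
1.38 [-0.67  0.58  0.67  1.99 -0.52  0.75  0.12]
1.38 [-0.77  0.61  0.65  1.93 -0.52  0.78 -0.02]
1.38 [-0.84  0.62  0.64  1.85 -0.49  0.83 -0.14]
13.35
```

View pics/c3.png

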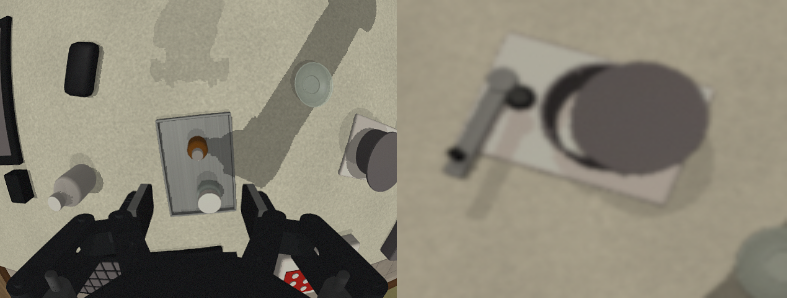

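The vial stands upright in the tray's free half, and the lid and arm haven't moved. Next I'll push the lid over the mouth with two spread fingers.

```bash
python3 - <<'E'
from h import *
tub=np.array([.5724,.184]);lid=np.array([.5655,.1487]);u=(tub-lid)/np.linalg.norm(tub-lid)
Q=down(np.arctan2(u[1],u[0])); s=lid-.09*u
env.move_pose([*s,.18],Q)
env.grip(.05)
print("down",env.servo_line([*s,.082],velocity=.12,contact_N=6),env.get_finger_gap())
e=tub-.064*u
print("push",env.servo_line([*e,.082],velocity=.04,contact_N=10),env.get_eef_pos(),e,env.get_contact_force(),env.get_clock())
T,im=wsnap("w4")
E
```

```text
down False 0.0497658063717179
push False [0.56013401 0.12074177 0.08201743] [0.56012243 0.12118868] [-0.34751405 -1.64453914  0.47085155] 18.1083
```

View pics/w4.png

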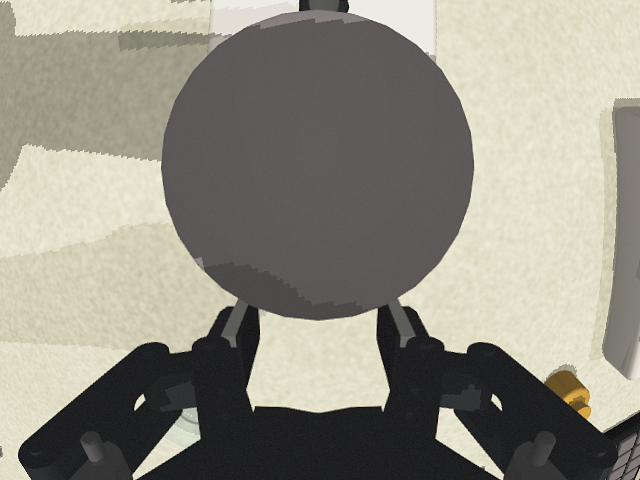

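The lid sits symmetrically against both fingers: left edge at column 162, right at 474, top at row 10, bottom at row 320. I'll measure its centre and height from the contour.

```bash
cat >> h.py <<'E'
def lidfit(name):
    """lid disc contour in a wrist picture -> (x,y,z of disc top centre, tilt normal) by LSQ on known radius .058"""
    from scipy.optimize import least_squares
    d=np.load(f"pics/{name}.npz");T=(d["p"],d["q"]);im=cv2.imread(f"pics/{name}.png")
    hsv=cv2.cvtColor(im,cv2.COLOR_BGR2HSV)
    m=((hsv[...,2]<135)&(hsv[...,2]>55)&(hsv[...,1]<50)).astype(np.uint8)
    m=cv2.morphologyEx(m,cv2.MORPH_OPEN,np.ones((15,15)))
    c=max(cv2.findContours(m,cv2.RETR_EXTERNAL,cv2.CHAIN_APPROX_NONE)[0],key=cv2.contourArea)
    c=cv2.convexHull(c)[:,0].astype(float)
    def res(p):
        P=np.array([castw(T,k,p[2])[:2] for k in c]);return np.hypot(*(P-p[:2]).T)-.058
    s=least_squares(res,[.57,.18,.095],loss="soft_l1",f_scale=.001);return s.x,np.abs(s.fun).max(),np.median(np.abs(s.fun))
E
python3 - <<'E'
from h import *
print(lidfit("w4"))
E
```

```text
(array([0.57167183, 0.18091669, 0.09314413]), np.float64(0.0037675158152378624), np.float64(0.00011383327375839164))
```

The lid has dropped in: its top is near 0.094 and its centre is within 3 mm. I'll back off, shut the fingers and press, starting at the centre and then around it.

```bash
python3 - <<'E'
from h import *
p=np.array(env.get_eef_pos());q=env.get_tcp_rot();c=np.array([.572,.183]);u=np.array([.192,.981])
env.servo_line([*(p[:2]-.015*u),p[2]],velocity=.08)
env.servo_line([*(p[:2]-.015*u),.125],velocity=.15)
env.grip(0)
def press(xy,N,zmin=.086):
    env.servo_line([*xy,.105],velocity=.15)
    h=env.servo_line([*xy,zmin],velocity=.025,contact_N=N)
    print(np.round((xy-c)*1000),h,env.get_eef_pos()[2].round(4),env.get_contact_force().round(1),round(env.get_clock(),1))
    env.servo_line([*xy,.105],velocity=.1)
press(c,12)
for k in range(4):
    a=np.pi/2*k+.6
    press(c+.04*np.array([np.cos(a),np.sin(a)]),16)
E
```

```text
[0. 0.] True 0.0911 [-1.7 -0.4  6.6] 20.8
[33. 23.] True 0.0911 [-1.1  0.1  5.8] 22.0
[-23.  33.] True 0.0911 [-1.3 -0.9  7. ] 23.4
[-33. -23.] True 0.0911 [-0.7  0.1  6.8] 24.8
[ 23. -33.] True 0.0911 [-2.8 -0.4  6.9] 26.2
```

Every press stopped at z = 0.0911, which is the seated height of 91 mm, so the lid is level. Next I'll swing the hold-down arm by caging its pin and following the arc.

```bash
cat > sw.py <<'E'
from h import *
tub=np.array([.5724,.184]);S=-.223;R=np.array([[np.cos(S),-np.sin(S)],[np.sin(S),np.cos(S)]])
pin=lambda q:tub+R@(.085*np.array([-np.sin(q),1-np.cos(q)]))
ori=lambda q:down(np.arctan2(-np.cos(q),-np.sin(q))+S)
E
python3 - <<'E'
from sw import *
m=R.T@(np.array([.5103,.289])-tub);q0=np.arctan2(-m[0],.085-m[1]);print("q0",q0,pin(q0))
p=np.array(env.get_eef_pos());env.servo_line([p[0],p[1],.2],velocity=.3)
env.move_pose([.5103,.289,.19],ori(q0)); env.grip(.045)
T,im=wsnap("w5")
print("down",env.servo_line([.5103,.289,.109],velocity=.12,contact_N=5),env.get_eef_pos())
env.grip(.018,20);print("gap",env.get_finger_gap(),env.get_finger_force(),env.get_contact_force())
T,im=wsnap("w6");print(env.get_joints(),env.get_clock())
E
```

```text
q0 1.614526583865232 [0.50920407 0.28929945]
down False [0.51082758 0.28922361 0.10956496]
gap 0.018053172874207084 0.0 [0.11438342 0.33484727 0.32886359]
[-0.80535391  0.52094794  0.30258793  1.87126308 -0.21266373  0.78012708
  0.91540033] 29.7667
```

View pics/w6.png

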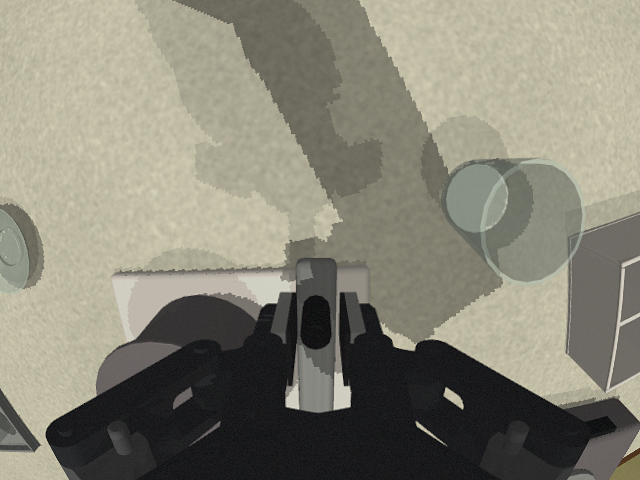

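The pin at (316,322) is centred between the fingers. I'll swing it along the arc.

```bash
python3 - <<'E'
from sw import *
for q in np.linspace(1.614,.0,13)[1:]:
    h=env.servo_line([*pin(q),.1095],ori(q),velocity=.07,contact_N=20)
    f=env.get_contact_force()
    if h or q<.3: print(round(q,2),h,f.round(1),env.get_eef_pos().round(4))
    if h: break
else:
    for q in (-.03,-.06,-.09):
        h=env.servo_line([*pin(q),.1095],ori(0),velocity=.02,contact_N=8)
        print(q,h,env.get_contact_force().round(1),env.get_eef_pos().round(4))
        if h: break
print(env.get_clock(),env.get_joints().round(2))
E
```

```text
0.27 False [-0.1  0.   0.9] [0.5508 0.1922 0.1094]
0.13 False [-0.5  0.3 -0.3] [0.5612 0.1874 0.1094]
0.0 False [-0.6  0.3 -0.2] [0.5721 0.1841 0.1094]
-0.03 False [-0.   0.1 -0.4] [0.5747 0.1836 0.1095]
-0.06 False [-5.7  0.3  2.2] [0.5762 0.1833 0.1093]
-0.09 True [-0.2  0.5  0. ] [0.5758 0.1833 0.1086]
34.325 [-0.31  0.54 -0.07  1.8   0.05  0.81  2.51]
```

The stop was reached where expected. I'll nudge once more, let go, retreat and check from above.

```bash
python3 - <<'E'
from sw import *
env.servo_line([*pin(-.03),.1095],ori(0),velocity=.03)
h=env.servo_line([*pin(-.08),.1095],velocity=.01,contact_N=5);print(h,env.get_contact_force().round(1),env.get_eef_pos().round(4))
p=env.get_eef_pos();env.grip(.045)
env.servo_line([p[0],p[1],.18],velocity=.1)
env.servo_line([.50,.06,.30],velocity=.3)
env.move_pose([.50,.15,.34],down(3.0))
T,im=wsnap("w7");a=env.snapshot("side")[:,:,::-1];cv2.imwrite("pics/side1.png",a)
cv2.imwrite("pics/c7.png",np.hstack([cv2.resize(im[130:360,0:460],(500,250)),cv2.resize(a[165:345,220:436],(300,250))]))
cv2.imwrite("pics/c7.png",np.vstack([cv2.resize(im[120:340,200:480],(700,300*11//6)[:1]+(340,)),np.pad(cv2.resize(a[165:335,220:440],(336,260)),((0,0),(0,364),(0,0)))]))
print(env.get_clock())
E
```

```text
True [ 0.9  0.4 -1.1] [0.5756 0.1831 0.1088]
38.4667
```

View pics/c7.png

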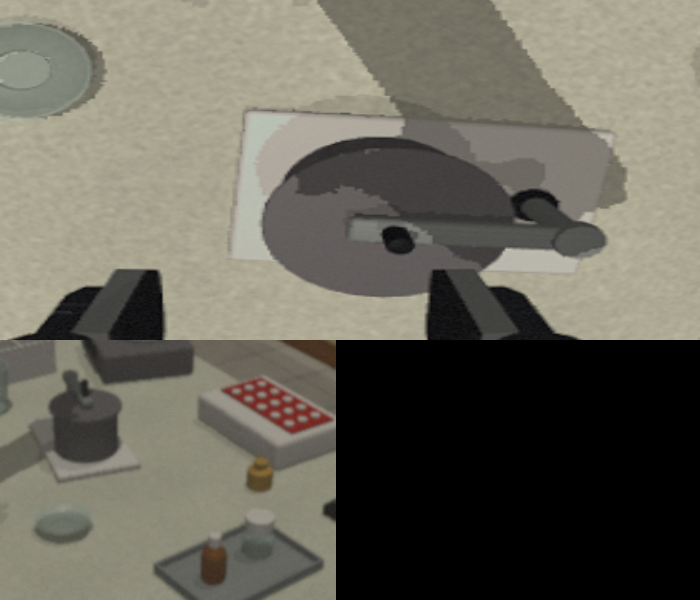

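The arm lies across the middle of the lid, the vial is upright in the tray, and the dish, weight and jar haven't moved. I'll check the pin angle with one cast, then hand in.

```bash
python3 - <<'E'
from sw import *
d=np.load("pics/w7.npz");T=(d["p"],d["q"])
m=castw(T,(200+398/2.5,120+244*220/340),.132)[:2];l=R.T@(m-tub);q=np.arctan2(-l[0],.085-l[1]);print(m,"q",q)
if abs(q)<.06: print(env.hand_in())
E
```

```text
[0.57013239 0.18307737] q 0.023229473658495408
the job is handed in; nothing more can be done
None
```

I handed the job in at about 38 s: the bottle is upright in the tray, the lid is seated and level (five presses all stopped at 91.1 mm), and the hold-down arm is against its stop over the lid; I don't have the judge's verdict.

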